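# Seat the stud, then rock the tilt gauge on its crown to the mark

### The job

Set the round terracotta stud fully down into the round well of its plaster die and let go of it. Then take the tilt gauge by its wooden handle, rest the middle of its foot on the stud's uneven crown and rock it there until the red swinging pointer settles on the blue mark. Finish while still holding the gauge so, gently pressed on the crown and with the pointer still on the mark, for the cutting line to be scribed; leave everything else where it stands.

Things in the scene. Friction and masses are not known exactly. Their poses are not given: they have to be found in the camera images.
- stud: loose terracotta stud, standing upright: a disc 60 mm in diameter, 14 mm thick (lower edge chamfered 2 mm), with a coaxial boss 30 mm in diameter (straight sides from 14 to 42 mm above the underside: grip here) that ends in an uneven domed crown with an off-centre bump; full height 51 mm. About 0.13 kg. Origin: centre of its underside, z up along its axis.
- crown (a point): point on the stud's axis at its crown, 50 mm above its underside; the highest spot of the crown (the bump, 51 mm) lies within 8 mm of this axis.
- die_round: square white plaster block, 94 x 94 mm, 24 mm high, fixed to the table, with a round well of 64 mm diameter (mouth chamfered 3 mm) in its middle; origin at the centre of its underside. The well is 12 mm deep to a black sprung floor pad.
- well (a point): centre of the round well's floor, at the unpressed height of the floor pad: 12 mm above the table, 12 mm below the block's top. The pad stays up under the stud's weight alone; pressing the stud down sinks it up to 6 mm (about 1.5 N to start, about 9 N fully down, where it stops hard).
- die_square: square white plaster block like the other, fixed, with a 49 mm square well 12 mm deep; too small for the stud, not used here. Origin at the centre of its underside.
- gauge: loose tilt gauge, standing upright: flat aluminium foot bar 32 (x) x 110 (y) x 10 mm, a white dial plate 100 mm wide up to 90 mm height, on top a wooden handle 18 (x) x 42 (y) mm from 90 to 130 mm height. About 0.24 kg. Origin: centre of the foot's underside; z up, dial looks along +x, y along the foot. Pinch the handle along x (18 mm).
- gauge_grip (a point): middle of the gauge's handle, 110 mm straight above the gauge's origin.
- pointer (a joint): angle of the red pointer in the gauge (rad): a free pendulum 50 mm long on an axis along the gauge's x, 82 mm above the foot's underside; it hangs plumb and settles within 1 s. 0 = towards the middle of the foot, positive = tip towards the gauge's +y (right, facing the dial). With the gauge turned by -a about its own x from upright it settles at +a.
- mark (a joint): angle of the blue mark tab on the dial (rad), about the same axis and in the same sense as the pointer; 58 mm from the axis, 7 mm wide. A stiff setting that stays where it is; between 0.18 and 0.42. The gauge has to be leant by this angle.
- pointer_tip (a point): tip of the red pointer, 50 mm from its axis.
- mark_tab (a point): middle of the blue mark tab, 58 mm from the pointer's axis.
- tile: small blue glazed square tile, 44 x 44 x 9 mm, lying flat; origin at the centre of its underside. Bystander.
- bowl: white bisque bowl, rim diameter 84 mm, 42 mm high; origin under its centre. Bystander.
- stone: round red palm stone, 68 mm across, 20 mm high; origin under its centre. Bystander.
- block: green sanding block, 45 x 75 x 32 mm; origin under its centre. Bystander.
- jar: closed glaze jar with a white cap, diameter 60 mm, 85 mm high; origin under its centre. Bystander.
- cup: white bisque cup, rim diameter 72 mm, 85 mm high; origin under its centre. Bystander.
There are look-alikes about, which are no part of the job. What is shaped like the gauge but purple is not meant.

How it is judged:
By the outcome, as a careful person would: the job done as asked, in the order asked, and still so for the second after the job is handed in, while the arm keeps its last pose, push and grip.
It also fails if it takes over 58 s, if anything falls off the work surface, if the arm or the gripper's body presses on something with over 40 N, if the wrist force passes 120 N, or if a joint passes its speed limit or range.

### The arm

A 6-joint arm with a two-finger parallel gripper is mounted at the origin on the work surface. World frame = base frame: x ahead of the robot, y to its left, z up, the work surface at z = 0. Lengths are in m, angles in rad, forces in N, time in s.
With the tool pointing down it reaches from about 0.325 to 1 m from the base axis. Payload 5.1 kg.
Tool frame: the origin (TCP) lies on the centre line of the jaws, within the pads' length; the fingertips stand 14 mm ahead of it and the grasp point (between the pads) lies 5 mm behind it; z points along the fingers, y is the line along which they close (so a half turn about z gives the same grasp; the last joint's range is limited). The gripper opens to 85 mm and grips with 20 to 120 N. Pads are 22 mm wide; open, the fingers measure 114 mm over their backs; the gripper's body (76 mm by 85 mm) begins 54 mm behind the grasp point. The pads swing forward as they close: fully open they stand 13 mm farther back than shut.
Start: joints at [-1.287, 0.124, 1.65, -0, 1.367, -0.083], TCP at [0.233, -0.607, 0.245] pointing down, gripper open.
Joint ranges: [-2.61, 2.61], [-1.02, 2.33], [0.03, 2.71], [-1.35, 4.49], [0.32, 2.68], [-2.91, 2.91]. Speed limits (rad/s): [2.57, 2.57, 3.14, 3.14, 3.14, 3.14].

### API

Orientations are given as a unit quaternion [x, y, z, w].
In Python, from workcell import robot gives the robot as it stands. Calls block until the motion is done:
- robot.movep(position, orientation): joint-space move of the TCP to a pose.
- robot.servo_line(position, ori=None, velocity=0.15, guard=None): straight line of the TCP; ori=None keeps the orientation; velocity is the mean speed in m/s. With guard (N) it stops when the force on the tool has changed by that much, and returns True; else False.
- robot.movej(angles): joint-space move.
- robot.ungrasp() and robot.grab(): open the fingers fully, or close them until they stop; the grip force is fixed at half the most.
- robot.pause(seconds).
- robot.ik(position, orientation): joint angles nearest the present ones, or None.
- robot.observe(): the state.
- robot.camera(name): name is "side" or "top"; returns a dict with "pixels" (480x640x3 uint8, red, green, blue), "mtx" (3x3 intrinsics, pixels), "extrinsics" (4x4, takes a point from world to camera coordinates). Camera axes: x right, y down, z forward; pixel columns grow to the right and rows downward; lengths in m; the calibration is good to about 2 mm. A picture is of the moment at which its call begins. There is no depth.
A pose or a line that the arm cannot do raises robot.PlanningError and nothing moves.
- robot.job_done(): hands the job in; it is judged then, once.
Trained networks look in a picture, given as the dict that the camera call returned (one of the last four; its "shot" number tells which), for a name from the list of things; names that differ only in an ending like _2 or _b are one class to them, and where a whole thing is asked for, a point or a joint stands for the part that bears it (a point fixed in the world has none). Each returns a list of dicts, best first, with "score" (0 to 1); they miss things now and then, are a little off and sometimes report something else, mostly with a low value. They report only what shows in the picture. A call takes as long as a camera call. They do not tell look-alikes from the thing itself.
- robot.boxes_of(name, picture): "centre" ([x, y, z] in m, in world coordinates, good to about 4 mm: the middle of the surface that is visible of it).
- robot.trace(name, picture): "pixels" (480x640 bool, what is visible of it).
- robot.landmark_of(name, picture): "centre" ([x, y, z] in m, in world coordinates, good to about 4 mm: a listed point, or the origin of a listed thing).
The state is a dict: "clock": time; "joints": joint angles; "dq": joint speeds; "tau": joint torques, N m; "eef_pos": TCP position; "orientation": TCP orientation; "wrist_force": force on the tool from outside, world axes, zero at the start; "ft_torque": the same for the moment, N m; "width": opening from 0.0 (shut) to 1.0 (fully open); "grip_force": force on a finger pad.
Only numpy, scipy, OpenCV 4.12 (cv2) and the standard library are available. Lean on these libraries where they do the work, as an engineer would, in place of code of your own. Each camera call takes 0.05 s, during which the arm holds its last target. There are 200 camera calls.

## Working session

There is one attempt and no reset: what is moved stays moved. The work goes in short steps, each a Python script; the robot and the scene stay as the last script left them, time stands still between calls to the robot, and variables do not carry over. Pictures are saved under pics/ and viewed, at most 10 in all, crops included, and the job is handed in when it is done.

```bash
mkdir -p pics; ls
cat > h.py <<'E'
import numpy as np, cv2
from workcell import robot
from scipy.spatial.transform import Rotation as R
def save(p,n): cv2.imwrite(f'pics/{n}.png',cv2.cvtColor(p["pixels"],cv2.COLOR_RGB2BGR))
def proj(p,X):
    c=p["extrinsics"]@np.append(X,1); u=p["mtx"]@c[:3]; return u[:2]/u[2]
def ray(p,uv,z):
    E=p["extrinsics"]; o=-E[:3,:3].T@E[:3,3]; d=E[:3,:3].T@np.linalg.inv(p["mtx"])@np.array([uv[0],uv[1],1.]); return o+d*(z-o[2])/d[2]
E
python3 - <<'E'
from h import *
np.set_printoptions(precision=4,suppress=True)
for c in ("top","side"):
    p=robot.camera(c); save(p,c+"0")
    E=p["extrinsics"]; print(c,-E[:3,:3].T@E[:3,3],E[2,:3])
    for n in ("stud","crown","well","die_round","die_square","gauge","gauge_grip","pointer_tip","mark_tab","tile","bowl","stone","block","jar","cup"):
        print(n,[(np.round(d["centre"],3).tolist(),round(d["score"],2),proj(p,d["centre"]).astype(int).tolist()) for d in robot.landmark_of(n,p)[:3]])
print(robot.observe())
E
```

```text
pics
top [ 0.4135 -0.0237  1.2668] [ 0.0792  0.0125 -0.9968]
stud [([0.502, 0.324, -0.003], 0.72, [197, 238])]
crown [([0.498, 0.326, 0.051], 0.58, [191, 238])]
well [([0.57, -0.086, 0.011], 0.8, [351, 213])]
die_round [([0.567, -0.085, -0.0], 0.73, [351, 215]), ([0.428, 0.002, -0.0], 0.66, [318, 267])]
die_square [([0.573, 0.088, -0.001], 0.95, [286, 212])]
gauge [([0.266, -0.347, 0.002], 0.97, [451, 331]), ([0.329, -0.535, -0.002], 0.71, [523, 307]), ([0.536, -0.298, 0.003], 0.63, [431, 227])]
gauge_grip [([0.269, -0.345, 0.109], 0.79, [462, 335]), ([0.742, 0.172, -0.0], 0.74, [256, 150]), ([0.328, -0.531, 0.112], 0.58, [541, 310])]
pointer_tip [([0.568, -0.084, -0.002], 0.2, [351, 214])]
mark_tab [([0.743, 0.172, -0.003], 0.61, [256, 149])]
tile [([0.427, -0.001, 0.002], 0.54, [319, 267])]
bowl [([0.746, 0.173, -0.001], 0.83, [256, 148])]
stone [([0.743, -0.164, 0.001], 0.56, [381, 150])]
block [([0.757, 0.05, -0.003], 0.82, [301, 145])]
jar [([0.551, 0.458, -0.003], 0.71, [148, 219])]
cup [([0.596, -0.482, -0.0], 0.92, [501, 205]), ([0.745, -0.168, 0.001], 0.62, [382, 149])]
side
[... 533 characters left out ...]
382, 363])]
pointer_tip []
mark_tab []
tile [([0.43, -0.005, -0.001], 0.47, [289, 275])]
bowl []
stone [([0.565, -0.085, 0.011], 0.57, [338, 268])]
block []
jar []
cup [([0.598, -0.479, 0.004], 0.88, [438, 333])]
{'clock': 1.6, 'joints': array([-1.2866,  0.1238,  1.6503, -0.    ,  1.3674, -0.0826]), 'dq': array([ 0.0001,  0.0004,  0.0009, -0.    ,  0.0007, -0.0014]), 'tau': array([  0.0008, -42.3573, -36.5747,   0.    ,   0.0005,  -0.    ]), 'eef_pos': array([ 0.2331, -0.6068,  0.2453]), 'orientation': array([ 0.9832,  0.1824, -0.    ,  0.    ]), 'wrist_force': array([-0.3514, -0.2989,  0.3394]), 'ft_torque': array([-0.0275, -0.0352,  0.0055]), 'grip_force': 0.0, 'width': 0.9986271730726922}
```

View pics/top0.png

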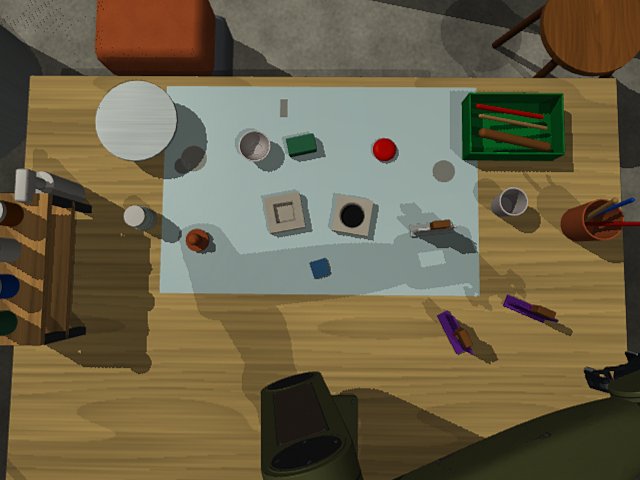

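View pics/side0.png

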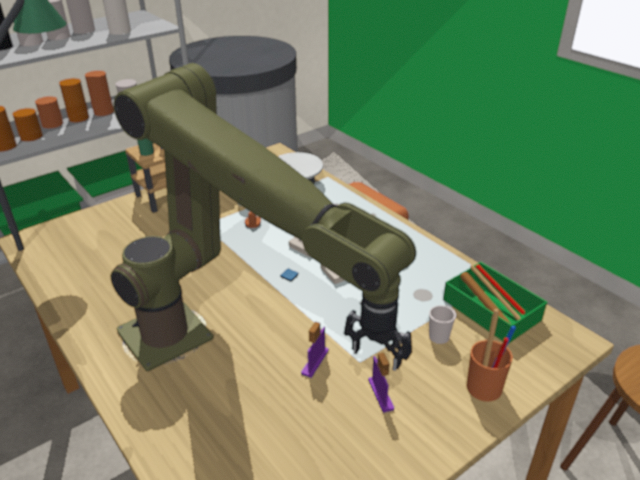

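The top view shows the stud at (197,238), the round well at (352,214) and the real gauge, with its aluminium foot and wooden handle, at about (435,228). The two purple look-alikes are at (455,330) and (530,307). In the side view the gripper hides the real gauge. Next I pick the stud and look again on the way.

```bash
cat >> h.py <<'E'
np.set_printoptions(precision=4,suppress=True)
def down(yaw): return (R.from_euler('z',yaw)*R.from_euler('x',np.pi)).as_quat()
def st(m=''):
    o=robot.observe(); print(m,'t',round(o['clock'],1),'p',o['eef_pos'],'F',o['wrist_force'],'w',round(o['width'],3),'g',round(o['grip_force'],1)); return o
E
python3 - <<'E'
from h import *
p=robot.camera("top"); g=p["pixels"].astype(int)
c=proj(p,[.567,-.086,.012]); yy,xx=np.mgrid[:480,:640]
near=np.hypot(xx-c[0],yy-c[1])<18
m=near&(g.max(2)<60); print('well px',m.sum(),ray(p,(xx[m].mean(),yy[m].mean()),.012))
s=proj(p,[.499,.323,.014]); n=np.hypot(xx-s[0],yy-s[1])<22
m=n&(g[...,0]-g[...,2]>35); d=[ray(p,(x,y),.014) for x,y in zip(xx[m],yy[m])]; d=np.array(d)
print('stud extent',d.min(0),d.max(0),m.sum())
x,y=.4985,.323; yaw=np.arctan2(y,x)+np.pi/2
robot.movep([x,y,.12],down(yaw)); st('above')
q=robot.camera("side"); save(q,"side1")
robot.servo_line([x,y,.032],velocity=.12,guard=8); robot.grab(); st('g1')
robot.ungrasp(); robot.movep([x,y,.033],down(yaw-np.pi/2)); robot.grab(); st('g2')
robot.servo_line([x,y,.11],velocity=.2); st('lift')
for n in ("gauge","gauge_grip","pointer_tip","mark_tab"):
    print(n,[(np.round(d["centre"],3).tolist(),round(d["score"],2)) for d in robot.landmark_of(n,q)[:3]])
im=q["pixels"]; c=proj(q,[.536,-.298,.06]).astype(int); print(c)
cv2.imwrite('pics/crop1.png',cv2.resize(cv2.cvtColor(im[c[1]-50:c[1]+50,c[0]-65:c[0]+65],cv2.COLOR_RGB2BGR),None,fx=6,fy=6,interpolation=cv2.INTER_CUBIC))
t=robot.camera("top"); save(t,"top1")
for n in ("gauge","gauge_grip"):
    print(n,[(np.round(d["centre"],3).tolist(),round(d["score"],2)) for d in robot.landmark_of(n,t)[:3]])
st()
E
```

```text
well px 430 [ 0.5658 -0.0856  0.012 ]
stud extent [0.4701 0.2922 0.014 ] [0.5256 0.3505 0.014 ] 360
above t 5.0 p [0.499  0.3225 0.1201] F [ 0.0176 -0.6594  0.3289] w 1.002 g 0.0
g1 t 6.5 p [0.499  0.3233 0.0328] F [-0.2686  0.451   3.4898] w 0.329 g 59.6
g2 t 9.1 p [0.4989 0.3232 0.0334] F [0.4305 0.3313 1.6132] w 0.333 g 59.4
lift t 9.6 p [0.498  0.3228 0.1093] F [ 0.8433  0.3361 -1.6862] w 0.332 g 59.2
gauge [([0.268, -0.348, -0.001], 0.9), ([0.535, -0.294, -0.001], 0.75), ([0.33, -0.534, 0.002], 0.73)]
gauge_grip [([0.538, -0.296, 0.11], 0.82), ([0.327, -0.535, 0.111], 0.82), ([0.271, -0.344, 0.111], 0.8)]
pointer_tip [([0.556, 0.462, 0.001], 0.6)]
mark_tab [([0.534, -0.292, -0.002], 0.16)]
[378 294]
gauge [([0.538, -0.293, 0.003], 0.79), ([0.757, 0.051, -0.001], 0.73), ([0.266, -0.348, -0.002], 0.64)]
gauge_grip [([0.329, -0.532, 0.108], 0.77), ([0.262, -0.344, 0.108], 0.75), ([0.533, -0.296, 0.108], 0.71)]
 t 10.0 p [0.4979 0.3227 0.1087] F [ 0.1162  0.0991 -1.7763] w 0.326 g 59.2
```

View pics/crop1.png

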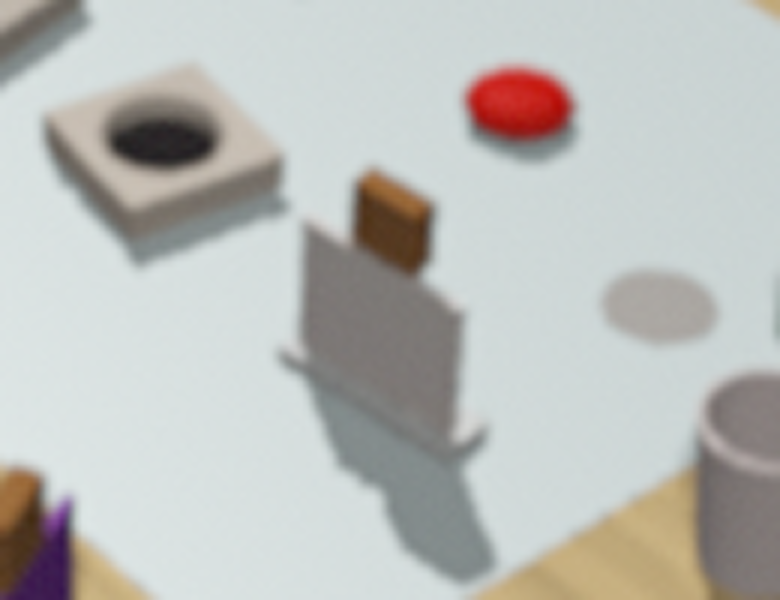

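The crop shows the round die upper left, with its well at crop (160,130), and the gauge seen from behind: plate (300–465, 220–450), foot edge from (280,355) to (455,455). The dial therefore faces away, roughly world +x. Now I place the stud.

Run:
```python
from h import *
x,y=.5656,-.0856
o=down(np.arctan2(y,x)+np.pi/2)   # j6 near 0
robot.movep([x,y,.10],o); st('above')
robot.servo_line([x,y,.062],velocity=.15); a=st('pre')
hit=robot.servo_line([x,y,.036],velocity=.04,guard=7); b=st(f'down {hit}')
t=robot.camera("top"); save(t,"top2")
```

```text
above t 11.5 p [ 0.5657 -0.085   0.1   ] F [-0.0684 -0.0455 -1.6635] w 0.326 g 59.2
pre t 11.9 p [ 0.565  -0.0848  0.0612] F [ 0.2408 -0.7098 -0.3175] w 0.328 g 59.2
down True t 12.5 p [ 0.5662 -0.0858  0.0401] F [-2.1083  0.2413  8.5334] w 0.33 g 60.2
```

Run:
```python
from h import *
robot.servo_line([.5656,-.0856,.0455],velocity=.05); st('rel'); robot.ungrasp(); robot.servo_line([.5656,-.0856,.17],velocity=.25); st('up')
q=robot.camera("side"); 
print([(n,[(np.round(d["centre"],3).tolist(),round(d["score"],2)) for d in robot.landmark_of(n,q)[:2]]) for n in("stud","crown")])
W=lambda u,v,z: ray(q,(313+u/6,244+v/6),z)
for (a,b,z) in (((280,355),(455,455),.010),((305,220),(465,310),.09)):
    A,B=W(*a,z),W(*b,z); print('edge',A,B,'len',np.linalg.norm(A-B),'mid',(A+B)/2,'dir',np.degrees(np.arctan2(*(A-B)[1::-1])))
t=robot.camera("top"); g=t["pixels"]
c=proj(t,[.535,-.295,.05]).astype(int)
e=proj(t,[.5656,-.0856,.06]).astype(int)
f=lambda c:cv2.resize(cv2.cvtColor(g[c[1]-25:c[1]+25,c[0]-32:c[0]+32],cv2.COLOR_RGB2BGR),None,fx=6,fy=6,interpolation=cv2.INTER_CUBIC)
cq=proj(q,[.5656,-.0856,.05]).astype(int)
s=cv2.resize(cv2.cvtColor(q["pixels"][cq[1]-25:cq[1]+25,cq[0]-32:cq[0]+32],cv2.COLOR_RGB2BGR),None,fx=6,fy=6,interpolation=cv2.INTER_CUBIC)
print(c,e,cq); cv2.imwrite('pics/crop2.png',np.hstack([f(c),s]))
```

```text
rel t 12.8 p [ 0.5654 -0.0856  0.0453] F [ 0.332  -0.6027  1.3917] w 0.333 g 59.5
up t 14.1 p [ 0.5649 -0.0854  0.1689] F [-0.1599 -0.1635 -1.5754] w 0.996 g 0.0
[('stud', []), ('crown', [([0.563, -0.084, 0.062], 0.74)])]
edge [ 0.5068 -0.2513  0.01  ] [ 0.5248 -0.3571  0.01  ] len 0.10731642258139058 mid [ 0.5158 -0.3042  0.01  ] dir 99.627665414594
edge [ 0.5185 -0.2524  0.09  ] [ 0.5328 -0.3485  0.09  ] len 0.09711687160001341 mid [ 0.5256 -0.3005  0.09  ] dir 98.50994518200747
[434 226] [352 212] [339 258]
```

View pics/crop2.png

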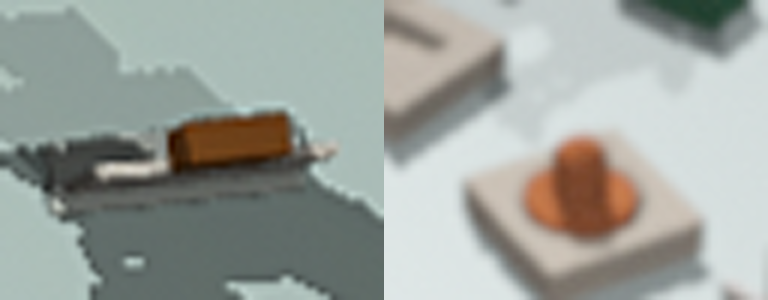

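The left crop shows the gauge from above, with the handle at crop (170–290, 115–165). The right crop shows the stud seated in its well: the disc sits about flush with the die top and the crown was found at z 0.062, as expected. Next I grasp the gauge and show its dial to the side camera.

```bash
cat >> h.py <<'E'
T=R.from_euler('z',np.pi/2)*R.from_euler('x',np.pi)
def pose(foot,yaw,a,h=.108):
    G=R.from_euler('z',yaw)*R.from_euler('x',-a)
    return np.array(foot)+G.apply([0,0,h]),(G*T).as_quat()
E
python3 - <<'E'
from h import *
t=robot.camera("top"); g=t["pixels"].astype(int); yy,xx=np.mgrid[:480,:640]
m=(np.hypot(xx-442,yy-224)<14)&(g[...,0]-g[...,2]>60); X=np.array([ray(t,(x,y),.13) for x,y in zip(xx[m],yy[m])])
u=np.array([-np.sin(.158),np.cos(.158),0]); s=X@u; mid=(s.min()+s.max())/2
print('handle len',s.max()-s.min(),'mid along y',mid,'est',np.array([.533,-.300,0])@u, 'x',X@np.array([np.cos(.158),np.sin(.158),0])@np.ones(len(X))/len(X), X.mean(0))
n=np.array([.533,-.300,0]); n=n+u*(mid-n@u)*.5; print(n)
P,o=pose(n,.158,0)
robot.movep(P+[0,0,.07],o); st()
robot.servo_line(P,velocity=.12,guard=8); st('at'); robot.grab(); st('grab')
robot.servo_line(P+[0,0,.2],velocity=.3); st('lift')
V=[.2,-.66,.40]; yv=np.arctan2(-1.25-V[1],-.41-V[0]); P,o=pose(V,yv,.3); robot.movep(P,o); robot.pause(1.0)
st('view')
q=robot.camera("side"); save(q,"side3"); c=proj(q,np.array(V)+[0,0,.06]).astype(int); print(c,yv)
cv2.imwrite('pics/crop3.png',cv2.resize(cv2.cvtColor(q["pixels"][c[1]-50:c[1]+50,c[0]-60:c[0]+60],cv2.COLOR_RGB2BGR),None,fx=6,fy=6,interpolation=cv2.INTER_CUBIC))
for n in ("gauge_grip","pointer_tip","mark_tab"):
    print(n,[(np.round(d["centre"],3).tolist(),round(d["score"],2)) for d in robot.landmark_of(n,q)[:3]])
E
```

```text
handle len 0.04067516973262719 mid along y -0.37138478175301015 est -0.38012723424650924 x 0.4803532149160642 [ 0.5329 -0.2916  0.13  ]
[ 0.5323 -0.2957  0.    ]
 t 15.2 p [ 0.5323 -0.295   0.1774] F [ 0.0906 -0.4254 -0.4867] w 1.004 g 0.0
at t 15.9 p [ 0.5328 -0.2956  0.1086] F [ 0.4044  0.3598 -0.4029] w 0.996 g 0.0
grab t 16.5 p [ 0.5326 -0.2957  0.1083] F [1.0795 0.6318 1.6907] w 0.2 g 62.1
lift t 17.3 p [ 0.5314 -0.2951  0.305 ] F [ 0.1878 -0.4473 -3.1516] w 0.201 g 61.6
view t 20.3 p [ 0.2222 -0.683   0.5031] F [-0.0335 -0.4016 -0.8683] w 0.2 g 61.3
[387 301] -2.372859613906286
gauge_grip [([0.27, -0.343, 0.115], 0.98), ([0.224, -0.689, 0.503], 0.77), ([0.331, -0.537, 0.111], 0.74)]
pointer_tip []
mark_tab [([0.202, -0.657, 0.399], 0.74)]
```

View pics/crop3.png

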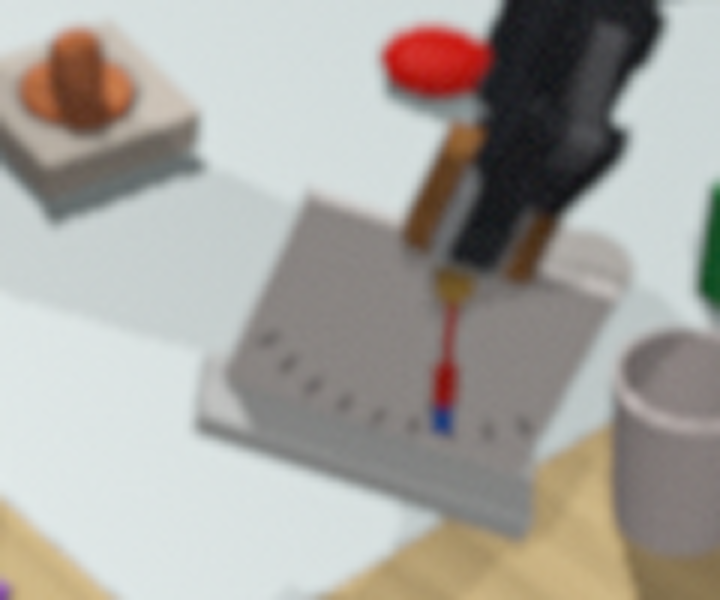

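The pointer and the blue mark are nearly in line at a lean of 0.30: pivot at crop (455,288), pointer tip (445,403), mark (442,420). I'll quantify the residual and the along-foot grip offset from this same shot.

```bash
cat >> h.py <<'E'
def dial(q,foot,yaw,a,xd=.006):
    """red/blue pixel coords in the gauge's (y,z) plane, given the nominal held pose"""
    G=(R.from_euler('z',yaw)*R.from_euler('x',-a)).as_matrix(); foot=np.array(foot)
    E=q["extrinsics"]; o=-E[:3,:3].T@E[:3,3]; Ki=np.linalg.inv(q["mtx"])
    def back(uv):
        d=E[:3,:3].T@Ki@np.array([uv[0],uv[1],1.]); ol=G.T@(o-foot); dl=G.T@d
        return (ol+dl*(xd-ol[0])/dl[0])[1:]
    g=q["pixels"].astype(float); c=proj(q,foot+G@[xd,0,.05]); yy,xx=np.mgrid[:480,:640]
    k=np.hypot(xx-c[0],yy-c[1])<18
    r=np.clip(g[...,0]-g[...,1:].max(2)-30,0,None)*k; b=np.clip(g[...,2]-g[...,:2].max(2)-30,0,None)*k
    M=np.array([np.append(back((x,y)),w) for x,y,w in zip(xx[r>0],yy[r>0],r[r>0])])
    w=M[:,2]; mu=np.average(M[:,:2],axis=0,weights=w); C=np.cov(M[:,:2].T,aweights=w); v=np.linalg.eigh(C)[1][:,1]; v*=-np.sign(v[1])
    B=back((np.average(xx,weights=b),np.average(yy,weights=b)))
    piv=mu+v*(.082-mu[1])/v[1]
    ang=lambda e: np.arctan2(e[0],-e[1])
    return dict(nr=int((r>0).sum()),nb=int((b>0).sum()),pointer=ang(v),mark=ang(B-piv),mark_c=ang(B-[piv[0],.082]),pivot_y=piv[0],red=mu,blue=B,chain=ang(B-mu),back=back,r_b=np.linalg.norm(B-piv))
E
python3 - <<'E'
from h import *
q=dict(pixels=cv2.cvtColor(cv2.imread('pics/side3.png'),cv2.COLOR_BGR2RGB)); c=robot.camera("side"); q.update(mtx=c["mtx"],extrinsics=c["extrinsics"])
V=[.2,-.66,.40]; o=robot.observe()
h,_=pose(V,-2.372859613906286,.3); print('tcp err',o['eef_pos']-h)
for im in (q,c):
    d=dial(im,V,-2.372859613906286,.3); b=d.pop('back'); print(d)
f=lambda u,v:(387-60+u/6,301-50+v/6)
print('pivot',b(f(455,286)),'plate top corners',b(f(310,192)),b(f(618,303)),'plate bottom',b(f(230,385)),b(f(530,470)))
b2=dial(q,V,-2.372859613906286,.3,xd=.016)['back']; print('foot low',b2(f(198,430)),b2(f(526,537)))
E
```

```text
tcp err [-0.  0.  0.]
{'nr': 54, 'nb': 9, 'pointer': np.float64(0.30159141951485563), 'mark': np.float64(0.30694848870697633), 'mark_c': np.float64(0.30694848870697633), 'pivot_y': np.float64(0.0021779869485069846), 'red': array([0.0134, 0.0459]), 'blue': array([0.0196, 0.0271]), 'chain': np.float64(0.3172085923602049), 'r_b': np.float64(0.05760293337831116)}
{'nr': 54, 'nb': 8, 'pointer': np.float64(0.30235185413017646), 'mark': np.float64(0.30689968479092145), 'mark_c': np.float64(0.30689968479092145), 'pivot_y': np.float64(0.002157378330928184), 'red': array([0.0135, 0.0458]), 'blue': array([0.0195, 0.0272]), 'chain': np.float64(0.31574031356058385), 'r_b': np.float64(0.057466376663659606)}
pivot [0.0044 0.079 ] plate top corners [-0.0479  0.0957] [0.0511 0.0922] plate bottom [-0.0444  0.0138] [0.0527 0.0187]
foot low [-0.0495  0.0009] [0.0588 0.0007]
```

Pointer 0.302 and mark 0.307 agree within about 5 mrad, so the lean will be 0.305. The foot middle sits about +3 mm along y from the tool axis. Now I go to the crown.

Run:
```python
from h import *
a,yw=.305,-2.2; u=np.array([-np.sin(yw),np.cos(yw),0])
C=np.array([.565,-.0855,0])+u*(.0025-.003*np.cos(a))
def F(z): return C+[0,0,z]
P,o=pose(F(.20),yw,a); print(robot.ik(P,o)); robot.movep(P,o); st('hi')
P,o=pose(F(.078),yw,a); robot.servo_line(P,o,velocity=.15); robot.pause(.3); s0=st('pre')
P,o=pose(F(.052),yw,a); hit=robot.servo_line(P,o,velocity=.02,guard=3.5); robot.pause(.8); s=st(f'contact {hit}')
f=s['eef_pos']-(R.from_euler('z',yw)*R.from_euler('x',-a)).apply([0,0,.108]); print('foot z',f)
q=robot.camera("side"); save(q,"side4"); 
d=dial(q,f,yw,a); d.pop('back'); print(d)
c=proj(q,f+[0,0,.05]).astype(int); cv2.imwrite('pics/crop4.png',cv2.resize(cv2.cvtColor(q["pixels"][c[1]-40:c[1]+40,c[0]-50:c[0]+50],cv2.COLOR_RGB2BGR),None,fx=7,fy=7,interpolation=cv2.INTER_CUBIC))
```

```text
[-0.3061  0.1471  1.5483  0.0968  1.7355  1.8959]
hi t 23.0 p [ 0.5911 -0.1053  0.3034] F [ 0.3894  0.372  -2.6199] w 0.203 g 61.4
pre t 24.3 p [ 0.5913 -0.1045  0.1818] F [ 0.0841 -0.0129 -2.3732] w 0.2 g 61.4
contact True t 25.9 p [ 0.5904 -0.1043  0.1636] F [ 2.3911 -0.4838  3.562 ] w 0.2 g 62.4
foot z [ 0.5642 -0.0852  0.0606]
{'nr': 32, 'nb': 1, 'pointer': np.float64(-0.04192347294967429), 'mark': np.float64(0.0914795540793608), 'mark_c': np.float64(0.0914795540793608), 'pivot_y': np.float64(0.015036873186921033), 'red': array([0.0125, 0.0215]), 'blue': array([0.0202, 0.0258]), 'chain': np.float64(2.0786186767583494), 'r_b': np.float64(0.05645739127746714)}
```

View pics/crop4.png

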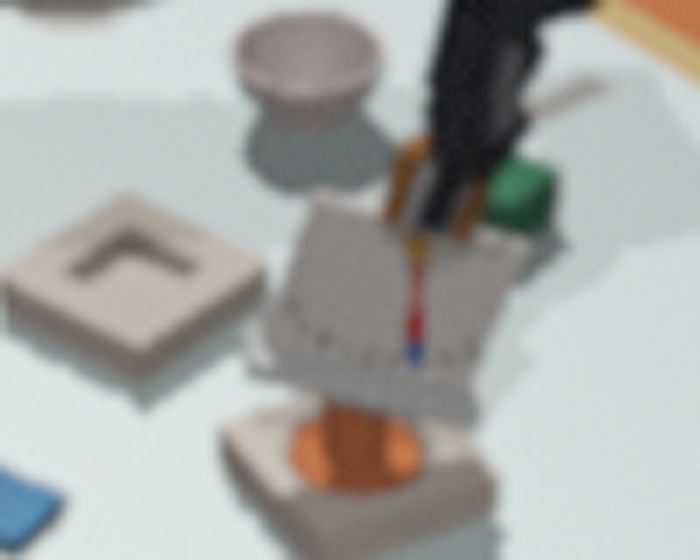

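The crop shows the foot resting centrally on the boss: foot (248–472, ~400), boss centred at 355. The pointer tip at (414,330) lines up with the blue mark at (414,350). The red mask leaked onto the terracotta, so I'll recheck with a tighter mask. If the reading agrees I'll hand in.

```bash
sed -i 's/    k=np.hypot(xx-c\[0\],yy-c\[1\])<18/    k=(np.hypot(xx-c[0],yy-c[1])<18)\&(np.abs(g[...,1]-g[...,2])<35)\&(yy<c[1]+9) if tight else np.hypot(xx-c[0],yy-c[1])<18/; s/def dial(q,foot,yaw,a,xd=.006)/def dial(q,foot,yaw,a,xd=.006,tight=False)/; s/b=np.clip(g\[...,2\]-g\[...,:2\].max(2)-30,0,None)\*k/b=np.clip(g[...,2]-g[...,:2].max(2)-15,0,None)*(np.hypot(xx-c[0],yy-c[1])<18)/' h.py
python3 - <<'E'
from h import *
a,yw=.305,-2.2
s=st('now'); f=s['eef_pos']-(R.from_euler('z',yw)*R.from_euler('x',-a)).apply([0,0,.108])
G=R.from_quat(s['orientation'])*T.inv(); print('lean',G.as_euler('ZXY'),'foot',f, 'dq',np.abs(s['dq']).max())
ok=[]
for i in range(3):
    q=robot.camera("side"); d=dial(q,f,yw,a,tight=True); d.pop('back'); print(d); ok.append(d['pointer']-d['mark'])
st('end'); print(np.mean(ok))
E
```

```text
now t 26.0 p [ 0.5904 -0.1043  0.1636] F [ 2.3859 -0.9388  2.6435] w 0.203 g 62.5
lean [-2.2002 -0.3066 -0.0007] foot [ 0.5642 -0.0852  0.0606] dq 0.0012655247129828493
{'nr': 19, 'nb': 7, 'pointer': np.float64(0.34928403874069447), 'mark': np.float64(0.3337682991363058), 'mark_c': np.float64(0.3337682991363058), 'pivot_y': np.float64(-0.0002448482536513679), 'red': array([0.0137, 0.0436]), 'blue': array([0.0193, 0.0255]), 'chain': np.float64(0.3003039920077417), 'r_b': np.float64(0.05978287796803924)}
{'nr': 19, 'nb': 7, 'pointer': np.float64(0.3283491760513965), 'mark': np.float64(0.32017988325417285), 'mark_c': np.float64(0.32017988325417285), 'pivot_y': np.float64(0.000595167106910776), 'red': array([0.0137, 0.0435]), 'blue': array([0.0193, 0.0257]), 'chain': np.float64(0.3023482221406578), 'r_b': np.float64(0.05933202543195859)}
{'nr': 18, 'nb': 7, 'pointer': np.float64(0.29992579485777743), 'mark': np.float64(0.3003924616107709), 'mark_c': np.float64(0.3003924616107709), 'pivot_y': np.float64(0.0017976044986673049), 'red': array([0.0138, 0.0432]), 'blue': array([0.0193, 0.0255]), 'chain': np.float64(0.301413867951427), 'r_b': np.float64(0.05914410233954471)}
end t 26.1 p [ 0.5903 -0.1043  0.1635] F [ 3.4855 -2.0361  3.9777] w 0.199 g 62.5
0.0077394552162062995
```

The pointer reads within about 0.01 rad of the mark, the arm is still, and the press is about 5–6 N. I'm handing in.

```bash
python3 -c "
from workcell import robot
print(robot.job_done())"
```

```text
the job is handed in; nothing more can be done
None
```

I handed in the job at about 26 s: the stud is seated in the round well and released, and the gauge is held on its crown at a lean of about 0.306 rad, pressed with about 5–6 N, with the pointer within about 0.01 rad of the blue mark.

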